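Clamp a brace blank in the crosscut jig and latch the gate

ROBOT

A 6-joint arm with a two-finger parallel gripper is mounted at the origin on a cart in front of the work surface, level with it; the furniture and walls round the work are solid. World frame = base frame: x ahead of the robot, y to its left, z up, the work surface at z = 0. Lengths are in m, angles in degrees, forces in N, time in s.
With the tool pointing down it reaches from about 0.275 to 0.875 m from the base axis. Payload 12.5 kg.
Tool frame: the origin (TCP) lies at the very end of the fingers, on their centre line; the grasp point (between the pads) lies 19 mm behind it; z points along the fingers, y is the line along which they close (so a half turn about z gives the same grasp; the last joint's range is limited). The gripper opens to 85 mm and grips with 20 to 120 N. Pads are 22 mm wide; open, the fingers measure 114 mm over their backs; the gripper's body (76 mm by 85 mm) begins 54 mm behind the grasp point. The pads swing forward as they close: fully open they stand 13 mm farther back than shut.
Start: joints at [64.882, 20.094, 94.641, -0, 65.266, -4.847], TCP at [0.191, 0.516, 0.231] pointing down, gripper open.
Joint ranges: [-157.81, 157.81], [-45, 120.19], [0.68, 151.7], [-89.99, 269.99], [4.06, 180], [-164.3, 164.3]. Speed limits (degrees/s): [127.2, 127.2, 159.86, 180, 180, 180].

INTERFACE

Orientations are given as a 3x3 rotation matrix whose columns are the frame's x, y, z axes.
In Python, from station import robot, viewer gives the robot as it stands.
- The arm moves only by the tool apply_moves, never from a script. Its argument "plan" is a list of rows, each a list of 7 numbers: the turn, a rotation vector about the tool's x, y, z in rad, then the shift along the tool's x, y, z in m, then the opening, from 0 (shut) to 1 (fully open). A call has 1 to 10 rows; each row shifts and turns the commanded pose from where the row before left it, along the tool's axes as they then stand; what a row does not reach is not made up. A row lasts 1/12 s, in which the tool goes at most 41.7 mm and 7.16 degrees, less where a joint would pass 70% of its speed; a pose out of reach is approached as far as the arm can. A call with a gripper value outside its range is refused whole. The fingers move at their own pace and stop on an object; "newtons" is the grip in N (left out, the last holds). Time passes only in rows, so rows that do not move let the fingers close. It gives the time, the measured TCP pose, the force, the opening and the grip force at its end, in the units of the state.
- robot.get_obs(): the state, without advancing time (a new reading comes with each control period).
- viewer.read_camera(name): name is "scene" or "top" or "wrist"; returns a dict with "image" (400x640x3 uint8, red, green, blue), "intrinsics" (3x3 intrinsics, pixels), "R" (3x3) and "t" (3): a world point X has camera coordinates R X + t; the wrist camera has in their place "hand_eye" (4x4, takes a point from camera to tool coordinates, whose origin is the TCP and whose axes are the flange's). Camera axes: x right, y down, z forward; pixel columns grow to the right and rows downward; lengths in m; the calibration is good to about 2 mm. A picture is of the moment at which its call begins: read the wrist's pose just before it. There is no depth.
- robot.close_job(): hands the job in; it is judged then, once.
Trained networks look in the newest picture that a camera, given by its name, has taken for a name from the list of things; names that differ only in an ending like _2 or _b are one class to them, and where a whole thing is asked for, a point or a joint stands for the part that bears it (a point fixed in the world has none). Each returns a list of dicts, best first, with "score" (0 to 1); they miss things now and then, are a little off and sometimes report something else, mostly with a low value. They report only what shows in the picture. A call takes as long as a camera call.
- viewer.look_for(camera, target): "xyz" ([x, y, z] in m, in world coordinates, good to about 4 mm: the middle of the surface that is visible of it).
- viewer.tip_of(camera, target): "xyz" ([x, y, z] in m, in world coordinates, good to about 4 mm: a listed point, or the origin of a listed thing).
The state is a dict: "t": time; "joints": joint angles; "joint_velocities": joint speeds; "joint_efforts": joint torques, N m; "tcp_pos": TCP position; "tool_rot": TCP orientation; "ft_force": force on the tool from outside, world axes, zero at the start; "torque": the same for the moment, N m; "finger_gap": opening from 0.0 (shut) to 1.0 (fully open); "grasp_force": force on a finger pad.
Only numpy, scipy, OpenCV 4.12 (cv2) and the standard library are available. Lean on these libraries where they do the work, as an engineer would, in place of code of your own. Each camera call takes 0.05 s, during which the arm holds its last target. There are 200 camera calls.

TASK

Lay the loose long square-section wooden blank in the crosscut jig, flat on the bed and pushed up against the end stop, then swing the clamp gate in against its spring pad, lift the latch bar over the striker and let it drop fully down into the catch so that the gate stays shut and holds the blank tight. Feel for the catch and never force the bar against it, and leave the other tools on the bench alone.

Things in the scene. Friction and masses are not known exactly. Their poses are not given: they have to be found in the camera images.
- jig: Crosscut jig screwed to the bench, rigid. Origin: middle of its underside; x points away from the robot at yaw 0, y left along the nest, z up. Plywood base 166 x 344 mm, 18 thick: the bed is at z 18. Behind the nest two wooden fence blocks, faces at x +15, tops z 50, at y 45 to 83 and y -86 to -40 (this one with a saw kerf); the gap between them leaves room for a finger.
- nest (a point): Point fixed on the jig (same axes): where the blank's centre belongs, jig x 0, y +5, z 33 mm. There it lies flat on the bed along y, against both fence blocks, its left end against the end stop.
- stop_face (a point): Point fixed on the jig: on the end stop's face, jig x 0, y +85, z 33 mm. The stop is a dark wooden block behind this face, 46 mm wide in x, top z 48, rigid.
- catch_nominal (a point): Point fixed on the jig at x -58, y -129, z 50 mm: nominal middle of the catch's notch. The steel catch, 18 mm wide in y, is a U open upward: notch 10.5 wide in x, in front of it (-x) the striker, 10 thick, flat top z 50, behind it a leg up to z 80 that stops a raised bar. The catch is slid in slots to set the pressure: up to 10 mm nearer or farther in x than here, to be felt.
- blank_centre (a point): Centre of the loose blank, a plain square hardwood stick 30 x 160 x 30 mm, 50 to 110 g; its y axis runs along the length. It starts on the bench to the right of the jig.
- gate (a joint): Angle of the clamp gate, rad: 0 = parallel to the nest, + = open toward the robot (starts 0.45 to 0.75; goes down to -0.09). Wooden arm 18 mm thick, 208 long, z 22 to 58, on the jig's left front; light friction, stays where left, but with a blank in place the pad pushes it open unless the bar is caught. Latched it rests between -0.035 and 0.052, depending on the catch.
- bar (a joint): Angle of the latch bar on the gate's front, rad: 0 = level, fully dropped on its rest; + = free end lifted, up to 0.6. Steel, 6 mm thick, 16 high, 0.25 kg, falls by its weight when nothing rubs on it; it reaches 148 mm from its pivot along the gate, past the gate's end into the catch. It clears the striker above 0.14 rad, and down in the notch it lies 16 mm below the striker's top.
- gate_hinge (a point): Point on the gate's vertical hinge pin, 40 mm above the bench, at jig x -44, y +118 mm. Its frame turns with the gate: the gate extends along -y, its front faces -x.
- bar_pivot (a point): Pivot of the latch bar, on the gate: 115 mm from the hinge pin along the gate, 14 in front of its middle plane, 42 above the bench. The bar turns about the x axis here; frame as gate_hinge.
- pad_face (a point): Middle of the rubber face (24 mm across) of the spring plunger on the gate's back, 118 mm from the hinge pin along the gate, z 37. It gives 1.6 N per mm: it meets the seated blank at gate 0.076 rad and pushes with about 15 N at gate 0, felt as about 9 N at the knob, and 22 N at gate -0.035.
- knob (a point): Centre of the latch bar's dark wooden knob: upright cylinder 20 mm across, 26 high, on a 9 mm neck. Bar down, it is 89 mm above the bench and 31 above the gate's top, 190 from the hinge pin along the gate, 75 from the bar's pivot along the gate and 47 above it. Lifting turns it about that pivot, so it also leans and moves toward the hinge. Its frame turns with gate and bar.
- mug: Bystander: black enamel mug, 80 x 107 x 81 mm; origin under it.
- tape: Bystander: tape measure on its side, 62 x 76 x 32 mm; origin under it.
- driver: Bystander: screwdriver, 213 mm long; origin under it.
- square: Bystander: joiner's square, 173 x 105 x 25 mm; origin under it.
- flat_pencil: Bystander: carpenter pencil, 168 mm long; origin under it.
- sander: Bystander: wooden sanding block, 42 x 76 x 29 mm; origin under it.

How it is judged:
By the outcome, as a careful person would: the job done as asked, in the order asked, and still so for the second after the job is handed in, with the robot touching nothing.
It also fails if it takes over 72 s, if anything falls off the work surface, if the arm or the gripper's body presses on something with over 40 N, if the wrist force passes 120 N, or if a joint passes its speed limit or range.

## Working session

There is one attempt and no reset: what is moved stays moved. The work goes in short steps, Python scripts to look and compute and a tool call to move; the robot and the scene stay as the last step left them, time stands still between calls to the robot, and variables do not carry over. Pictures are saved under pics/ and viewed, at most 10 in all, crops included, and the job is handed in when it is done.

Besides the shell and the picture viewer there is one more tool, called after "Request:" as name(argument=value, ...), one argument or row to a line, values as JSON. apply_moves: Moves the arm, as the interface text tells. Its arguments: {"type":"object","properties":{"plan":{"type":"array","items":{"type":"array","items":{"type":"number"}}},"newtons":{"type":"number"}},"required":["plan"]}

```bash
ls; mkdir -p pics; python3 - <<'E'
from station import robot, viewer
import cv2, numpy as np
o=robot.get_obs(); print({k:np.round(v,3).tolist() for k,v in o.items()})
for c in ["top","scene"]:
    r=viewer.read_camera(c); cv2.imwrite(f"pics/{c}0.png",r["image"][:,:,::-1]); print(c,np.round(r["intrinsics"],1).tolist(),np.round(r["R"],3).tolist(),np.round(r["t"],3).tolist())
    for n in ["jig","nest","stop_face","catch_nominal","blank_centre","gate_hinge","bar_pivot","pad_face","knob"]:
        print(c,n,[(np.round(d["xyz"],4).tolist(),round(d["score"],2)) for d in viewer.tip_of(c,n)[:2]])
    for n in ["mug","tape","driver","square","flat_pencil","sander","blank_centre"]:
        print(c,n,[(np.round(d["xyz"],4).tolist(),round(d["score"],2)) for d in viewer.look_for(c,n)[:2]])
E
```

```text
pics
{'t': 0.0, 'joints': [64.882, 20.124, 94.678, -0.001, 65.263, -4.846], 'joint_velocities': [-0.036, 0.125, -0.056, -0.064, 0.009, 0.014], 'joint_efforts': [0.001, -50.611, -29.141, -0.0, 0.005, 0.0], 'tcp_pos': [0.19, 0.516, 0.231], 'tool_rot': [[-0.938, 0.346, -0.0], [0.346, 0.938, -0.001], [0.0, -0.001, -1.0]], 'ft_force': [0.154, 0.431, 0.209], 'torque': [-0.055, 0.045, -0.03], 'grasp_force': 0.0, 'finger_gap': 0.998}
top [[517.0, 0.0, 319.1], [0.0, 517.0, 205.3], [0.0, 0.0, 1.0]] [[-0.008, -1.0, -0.019], [-0.994, 0.01, -0.107], [0.108, 0.018, -0.994]] [0.036, 0.563, 1.346]
top jig [([0.6375, 0.0249, -0.0051], 0.85)]
top nest [([0.642, 0.0313, 0.0326], 0.76)]
top stop_face [([0.6444, 0.1059, 0.028], 0.8)]
top catch_nominal [([0.5797, -0.103, 0.0522], 0.61)]
top blank_centre [([0.4665, -0.3401, 0.0127], 0.77)]
top gate_hinge [([0.5989, 0.1443, 0.0401], 0.93), ([0.463, 0.3387, 0.001], 0.33)]
top bar_pivot [([0.5195, 0.0631, 0.0423], 0.88), ([0.6427, 0.1076, 0.0295], 0.59)]
top pad_face [([0.5548, 0.0316, 0.0367], 0.41)]
top knob [([0.4714, 0.0045, 0.0847], 0.53)]
top mug [([0.5
[... 708 characters left out ...]
0.0326], 0.76), ([0.467, 0.005, 0.0865], 0.71)]
scene catch_nominal [([0.5776, -0.1034, 0.0527], 0.59)]
scene blank_centre [([0.4668, -0.3365, 0.0166], 0.85)]
scene gate_hinge [([0.6005, 0.141, 0.0359], 0.91)]
scene bar_pivot [([0.5202, 0.0603, 0.0387], 0.88), ([0.5985, 0.1408, 0.0385], 0.29)]
scene pad_face [([0.5606, 0.0265, 0.0378], 0.5)]
scene knob [([0.4725, 0.0063, 0.0893], 0.73)]
scene mug [([0.5785, 0.3889, 0.0494], 0.84)]
scene tape [([0.424, 0.1542, 0.0276], 0.69)]
scene driver [([0.4859, 0.357, 0.0191], 0.77)]
scene square [([0.7004, -0.3415, 0.0075], 0.93)]
scene flat_pencil []
scene sander [([0.6033, -0.2856, 0.0287], 0.62)]
scene blank_centre [([0.4634, -0.3368, 0.0293], 0.61)]
```

View pics/top0.png

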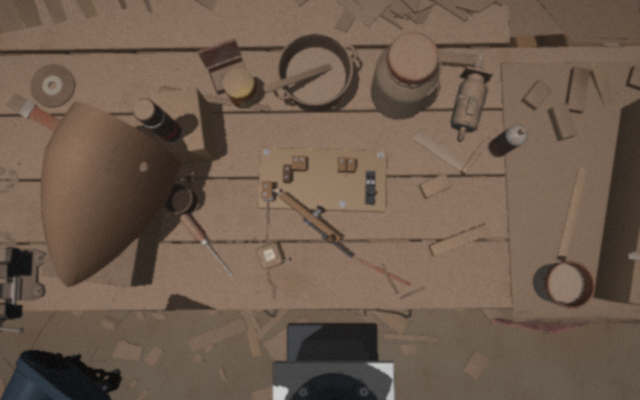

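View pics/scene0.png

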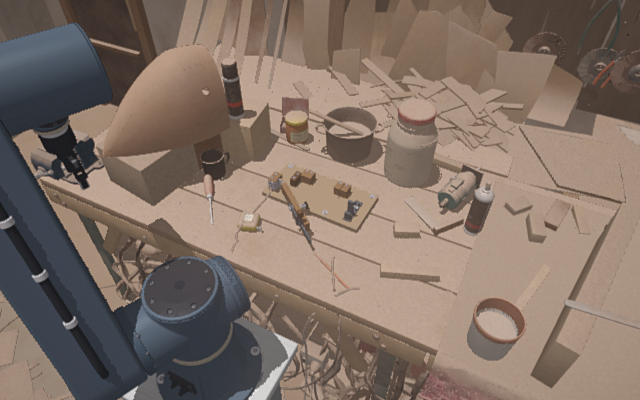

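The top picture shows the jig at about (322,180), with the gate open toward the robot and the knob near (322,211). The blank lies at about (458,238), its ends at (430,248) and (486,225), so its yaw is about +22°. I go over the jig with the wrist camera first, then to the blank.

Request:
apply_moves(
  plan=[
    [0,0,0,-0.032,-0.0229,-0.005,1],
    [0,0,0,-0.032,-0.0229,-0.005,1],
    [0,0,0,-0.032,-0.0229,-0.005,1],
    [0,0,0,-0.032,-0.0229,-0.005,1],
    [0,0,0,-0.032,-0.0229,-0.005,1],
    [0,0,0,-0.032,-0.0229,-0.005,1],
    [0,0,0,-0.032,-0.0229,-0.005,1],
    [0,0,0,-0.032,-0.0229,-0.005,1],
    [0,0,0,-0.032,-0.0229,-0.005,1],
    [0,0,0,-0.032,-0.0229,-0.005,1],
  ],
)

```text
t: 2.53
tcp_pos: [0.4121, 0.1884, 0.2818]
tool_rot: [[-0.938, 0.346, 0.001], [0.346, 0.938, 0.0], [-0.0, 0.0, -1.0]]
ft_force: [0.5, 0.5, -0.3]
finger_gap: 1.0
grasp_force: 0.0
```

Request:
apply_moves(
  plan=[
    [0,0,0,-0.032,-0.0229,-0.005,1],
    [0,0,0,-0.032,-0.0229,-0.005,1],
    [0,0,0,-0.032,-0.0229,-0.005,1],
    [0,0,0.12,0,0,0,1],
    [0,0,0.12,0,0,0,1],
    [0,0,0.12,0,0,0,1],
    [0,0,0.12,0,0,0,1],
    [0,0,0.12,0,0,0,1],
    [0,0,0.12,0,0,0,1],
    [0,0,0.12,0,0,0,1],
  ],
)

```text
t: 3.37
tcp_pos: [0.4776, 0.0925, 0.2963]
tool_rot: [[-0.363, 0.932, 0.0], [0.932, 0.363, 0.0], [-0.0, 0.0, -1.0]]
ft_force: [0.1, -0.7, -0.4]
finger_gap: 1.001
grasp_force: 0.0
```

```bash
cat > h.py <<'E'
import numpy as np, cv2
from station import robot, viewer
J={"nest":(0,.005,.033),"stop_face":(0,.085,.033),"catch_nominal":(-.058,-.129,.05),"gate_hinge":(-.044,.118,.040),"jig":(0,0,0)}
def st():
    o=robot.get_obs(); p=np.array(o["tcp_pos"]); R=np.array(o["tool_rot"])
    print("t %.2f"%o["t"],"p",p.round(4),"yaw_y %.2f"%np.degrees(np.arctan2(R[1,1],R[0,1])),"tilt",R[:,2].round(3),"F",np.round(o["ft_force"],1),"gap %.3f"%o["finger_gap"],"grip %.1f"%o["grasp_force"]); return o,p,R
def tips(c,names,mins=.4):
    out={}
    for n in names:
        d=viewer.tip_of(c,n)[:1]
        if d: print(c,n,np.round(d[0]["xyz"],4),round(d[0]["score"],2)); 
        if d and d[0]["score"]>mins: out[n]=np.array(d[0]["xyz"])
    return out
def fitjig(pts): # list of (name,xyz) -> origin xy, yaw
    A=np.array([J[n][:2] for n,_ in pts]); B=np.array([x[:2] for _,x in pts])
    a=A-A.mean(0); b=B-B.mean(0); y=np.arctan2((a[:,0]*b[:,1]-a[:,1]*b[:,0]).sum(),(a*b).sum())
    R=np.array([[np.cos(y),-np.sin(y)],[np.sin(y),np.cos(y)]]); o=B.mean(0)-R@A.mean(0)
    print("jig o",o.round(4),"yaw",np.degrees(y).round(2),"res mm",((B-o-A@R.T)*1e3).round(1).tolist()); return o,y
def shot(c,fn,crop=None,k=1):
    o,p,R=st(); r=viewer.read_camera(c); im=r["image"][:,:,::-1]
    if crop: im=im[crop[1]:crop[3],crop[0]:crop[2]]
    cv2.imwrite(f"pics/{fn}.png",cv2.resize(im,None,fx=k,fy=k)); return r,p,R
E
python3 - <<'E'
from h import *
r,p,R=shot("wrist","w1"); print(np.round(r["hand_eye"],3).tolist(),np.round(r["intrinsics"],0).tolist())
d=tips("wrist",list(J)+["knob","bar_pivot","pad_face"])
fitjig([(n,x) for n,x in d.items() if n in J])
E
```

```text
t 3.37 p [0.4776 0.0925 0.2963] yaw_y 21.26 tilt [ 0.  0. -1.] F [ 0.1 -0.7 -0.4] gap 1.001 grip 0.0
[[-0.0, -0.965, -0.261, 0.065], [1.0, -0.0, -0.001, -0.002], [0.001, -0.261, 0.965, -0.142], [0.0, 0.0, 0.0, 1.0]] [[339.0, 0.0, 316.0], [0.0, 339.0, 199.0], [0.0, 0.0, 1.0]]
wrist nest [0.6434 0.0245 0.0318] 0.73
wrist stop_face [0.642  0.1083 0.0352] 0.66
wrist catch_nominal [ 0.5805 -0.1012  0.0472] 0.88
wrist gate_hinge [0.6041 0.1446 0.0398] 0.67
wrist jig [ 0.6394  0.0225 -0.0036] 0.7
wrist knob [0.4708 0.0051 0.0871] 0.85
wrist bar_pivot [0.5173 0.0609 0.0456] 0.6
wrist pad_face [0.5564 0.0314 0.0355] 0.49
jig o [0.6417 0.0232] yaw -2.17 res mm [[1.5, -3.7], [-2.9, 0.2], [1.7, 2.3], [1.9, 1.8], [-2.3, -0.7]]
```

View pics/w1.png

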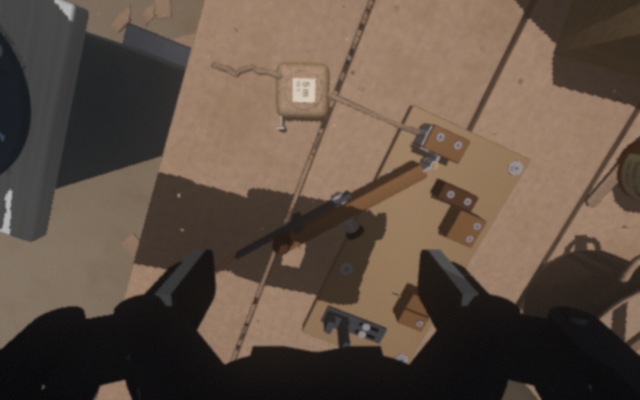

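The wrist picture shows the jig's left base corners at about (413,106) and (528,158), and a right front corner at about (305,328). The catch's slotted plate is near (352,325), the knob near (290,250), and the end stop next to the fence block near (455,195). I check the jig corners by projection and refit over all the views.

```bash
cat >> h.py <<'E'
def proj(px,z,K,HE,p,R):
    d=np.linalg.inv(K)@np.array([px[0],px[1],1.]); HE=np.array(HE)
    o=p+R@HE[:3,3]; v=R@HE[:3,:3]@d; return o+v*(z-o[2])/v[2]
def projtop(px,z,r):
    R=np.array(r["R"]); o=-R.T@np.array(r["t"]); v=R.T@np.linalg.inv(r["intrinsics"])@np.array([px[0],px[1],1.]); return o+v*(z-o[2])/v[2]
E
python3 - <<'E'
from h import *
o,p,R=st(); r=viewer.read_camera("wrist")
for px in [(413,106),(528,158),(305,328)]: print(px,proj(px,.018,r["intrinsics"],r["hand_eye"],p,R).round(4))
t=viewer.read_camera("top")
for px in [(261,149),(259,208),(386,150),(386,211)]: print(px,projtop(px,.018,t).round(4))
for px in [(430,248),(486,225)]: print(px,projtop(px,.03,t).round(4))
P=[("nest",(.642,.0313)),("stop_face",(.6444,.1059)),("catch_nominal",(.5797,-.103)),("gate_hinge",(.5989,.1443)),("jig",(.6375,.0249)),
("nest",(.6388,.0249)),("stop_face",(.6391,.1072)),("catch_nominal",(.5776,-.1034)),("gate_hinge",(.6005,.141)),("jig",(.6383,.0248)),
("nest",(.6434,.0245)),("stop_face",(.642,.1083)),("catch_nominal",(.5805,-.1012)),("gate_hinge",(.6041,.1446)),("jig",(.6394,.0225))]
fitjig(P)
E
```

```text
t 3.82 p [0.4776 0.0925 0.2963] yaw_y 21.69 tilt [-0. -0. -1.] F [0.3 0.8 0.2] gap 1.002 grip 0.0
(413, 106) [0.5588 0.1958 0.018 ]
(528, 158) [0.719  0.1924 0.018 ]
(305, 328) [ 0.5496 -0.1379  0.018 ]
(261, 149) [0.72   0.1887 0.018 ]
(259, 208) [0.5584 0.1934 0.018 ]
(386, 150) [ 0.7133 -0.1512  0.018 ]
(386, 211) [ 0.5471 -0.1476  0.018 ]
(430, 248) [ 0.4471 -0.2596  0.03  ]
(486, 225) [ 0.5064 -0.4086  0.03  ]
jig o [0.6403 0.0233] yaw -1.83 res mm [[1.5, 3.0], [1.4, -2.4], [1.5, 0.7], [-1.2, 1.6], [-2.8, 1.6], [-1.7, -3.4], [-3.9, -1.1], [-0.6, 0.3], [0.4, -1.7], [-2.0, 1.5], [2.9, -3.8], [-1.0, 0.0], [2.3, 2.5], [4.0, 1.9], [-0.9, -0.8]]
```

Request:
apply_moves(
  plan=[
    [0,0,0,-0.038,-0.015,0.004,1],
    [0,0,0,-0.038,-0.015,0.004,1],
    [0,0,0,-0.038,-0.015,0.004,1],
    [0,0,0,-0.038,-0.015,0.004,1],
    [0,0,0,-0.038,-0.015,0.004,1],
    [0,0,0,-0.038,-0.015,0.004,1],
    [0,0,0,-0.038,-0.015,0.004,1],
    [0,0,0,-0.038,-0.015,0.004,1],
    [0,0,0,-0.038,-0.015,0.004,1],
    [0,0,0,0,0,0,1],
  ],
)

```text
t: 4.75
tcp_pos: [0.4772, -0.2808, 0.2592]
tool_rot: [[-0.365, 0.931, -0.001], [0.931, 0.365, -0.001], [-0.001, -0.001, -1.0]]
ft_force: [-0.1, 0.3, -0.4]
finger_gap: 1.0
grasp_force: 0.0
```

```bash
python3 - <<'E'
from h import *
r,p,R=shot("wrist","w2"); tips("wrist",["blank_centre","catch_nominal"])
E
```

```text
t 4.75 p [ 0.4772 -0.2808  0.2592] yaw_y 21.40 tilt [-0.001 -0.001 -1.   ] F [-0.1  0.3 -0.4] gap 1.000 grip 0.0
wrist blank_centre [ 0.4672 -0.3371  0.0107] 0.8
wrist catch_nominal [ 0.5794 -0.1024  0.0459] 0.69
```

View pics/w2.png

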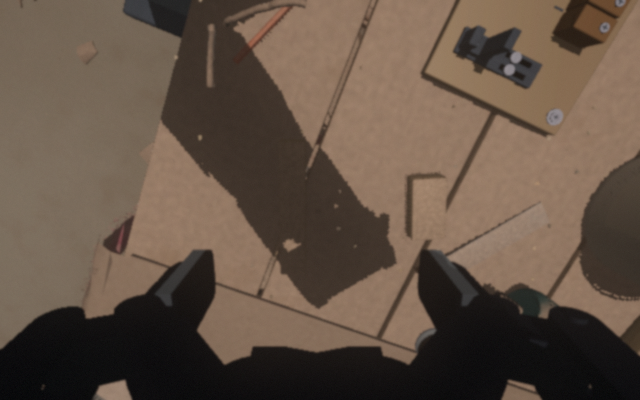

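The wrist picture shows the gripper's shadow across (165–395, 60–305), which hides the blank. The catch plate is at (500,55) and the sander at (427,205). I brighten the shadow and cut out the region around the blank.

```bash
python3 - <<'E'
from h import *
im=cv2.imread("pics/w2.png")[60:320,160:420]; 
im=cv2.resize(im,None,fx=2.2,fy=2.2,interpolation=cv2.INTER_CUBIC)
g=cv2.createCLAHE(6,(4,4)).apply(cv2.cvtColor(im,cv2.COLOR_BGR2GRAY))
t=cv2.imread("pics/top0.png")[205:275,410:510]
t=cv2.resize(t,None,fx=2.2,fy=2.2,interpolation=cv2.INTER_CUBIC)
gt=cv2.cvtColor(t,cv2.COLOR_BGR2GRAY)
out=np.zeros((572,572+220),np.uint8); out[:,:572]=g; out[:gt.shape[0],572:]=gt
cv2.imwrite("pics/w2b.png",out)
E
```

```text
(no output)
```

View pics/w2b.png

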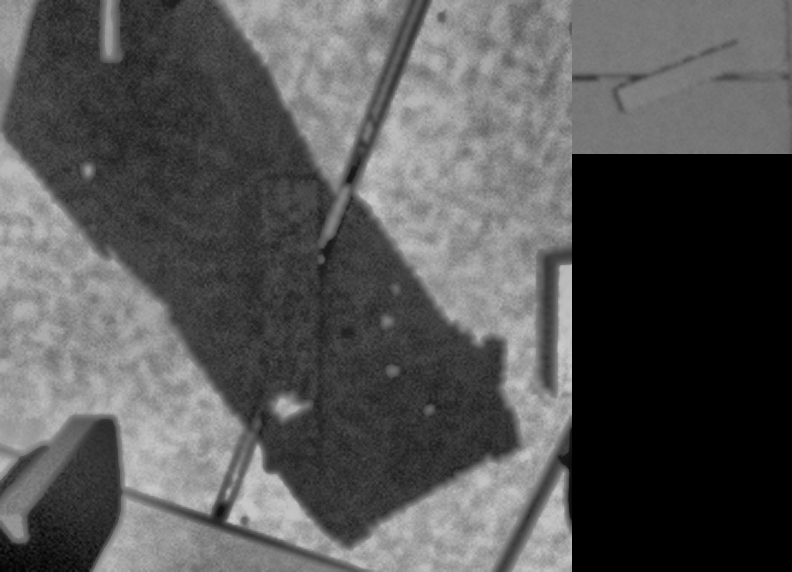

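Brightened, the blank shows in the wrist picture as a vertical band, columns about 278–306, with its upper end at row about 141. It lies along the tool's x axis, so the yaw already fits. I work out its centre from these edges.

```bash
python3 - <<'E'
from h import *
o,p,R=st(); r=viewer.read_camera("wrist"); K,H=r["intrinsics"],r["hand_eye"]
a=proj((278.2,141),.03,K,H,p,R); b=proj((306.4,141),.03,K,H,p,R); a2=proj((278.2,250),.03,K,H,p,R)
print(a.round(4),b.round(4),np.linalg.norm(a-b),(a2-a)/np.linalg.norm(a2-a),R[:,0])
c=(a+b)/2-R[:,0]*.08; print("centre",c.round(4))
for q in (c,np.array([.467,-.337,.03])): print("tool shift",(R.T@(q-p)).round(4))
E
```

```text
t 4.90 p [ 0.4778 -0.275   0.26  ] yaw_y 21.57 tilt [-0.     0.001 -1.   ] F [ 0.8  0.1 -0. ] gap 1.005 grip 0.0
[ 0.4266 -0.2637  0.03  ] [ 0.4551 -0.2524  0.03  ] 0.03066190072862924 [ 0.34009677 -0.94039045  0.        ] [-3.67635650e-01  9.29969608e-01  7.46503508e-04]
centre [ 0.4702 -0.3324  0.0299]
tool shift [-0.0508 -0.0281  0.2301]
tool shift [-0.0538 -0.0328  0.23  ]
```

Request:
apply_moves(
  plan=[
    [0,0,0,-0.0274,-0.0158,0,1],
    [0,0,0,-0.0273,-0.0158,0,1],
    [0,0,0,0,0,0.037,1],
    [0,0,0,0,0,0.037,1],
    [0,0,0,0,0,0.037,1],
    [0,0,0,0,0,0.037,1],
    [0,0,0,0,0,0.037,1],
    [0,0,0,0,0,0.025,1],
    [0,0,0,0,0,0,1],
    [0,0,0,0,0,0,1],
  ],
)

```text
t: 5.78
tcp_pos: [0.469, -0.3364, 0.0504]
tool_rot: [[-0.37, 0.929, -0.001], [0.929, 0.37, 0.001], [0.001, -0.001, -1.0]]
ft_force: [-0.8, -0.4, 1.6]
finger_gap: 1.004
grasp_force: 0.0
```

```bash
python3 - <<'E'
from h import *
shot("wrist","w3"); tips("wrist",["blank_centre"])
E
```

```text
t 5.78 p [ 0.469  -0.3364  0.0504] yaw_y 21.69 tilt [-0.001  0.001 -1.   ] F [-0.8 -0.4  1.6] gap 1.004 grip 0.0
wrist blank_centre [ 0.4667 -0.3332  0.0127] 0.85
```

View pics/w3.png

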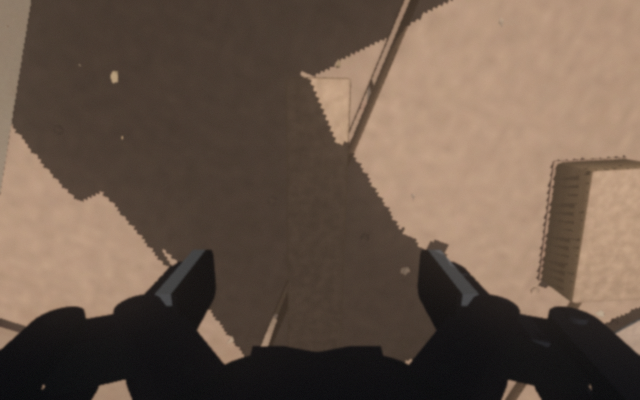

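The blank's far end shows at row about 78, columns about 293–350, centred between the fingers, whose middle is at about 317. I go down and grip.

Request:
apply_moves(
  newtons=40,
  plan=[
    [0,0,0,0,0.001,0.025,1],
    [0,0,0,0,0,0.021,1],
    [0,0,0,0,0,0.001,0.8],
    [0,0,0,0,0,0,0.2],
    [0,0,0,0,0,0,0.2],
    [0,0,0,0,0,0,0.2],
    [0,0,0,0,0,0,0.2],
    [0,0,0,0,0,0,0.2],
    [0,0,0,0,0,0,0.2],
    [0,0,0,0,0,0,0.2],
  ],
)

```text
t: 6.72
tcp_pos: [0.4705, -0.3379, 0.0051]
tool_rot: [[-0.368, 0.93, 0.002], [0.93, 0.368, -0.002], [-0.002, 0.001, -1.0]]
ft_force: [-0.8, 1.3, 8.1]
finger_gap: 0.344
grasp_force: 40.6
```

```bash
python3 - <<'E'
from h import *
o,p,R=st(); r=viewer.read_camera("wrist"); K,H=r["intrinsics"],r["hand_eye"]
print("far end, old view", (R.T@(proj((321,78),.03,K,H,np.array([.469,-.3364,.0504]),R)-p)).round(4))
E
```

```text
t 6.72 p [ 0.4705 -0.3379  0.0051] yaw_y 21.59 tilt [ 0.002 -0.002 -1.   ] F [-0.8  1.3  8.1] gap 0.344 grip 40.6
far end, old view [ 0.0795 -0.0006 -0.025 ]
```

Request:
apply_moves(
  plan=[
    [0,0,0,0,0,-0.015,0.2],
    [0,0,0,0,0,-0.03,0.2],
    [0,0,0,0,0,-0.04,0.2],
    [0,0,0,0,0,-0.04,0.2],
    [0,0,0.103,0,0,-0.015,0.2],
    [0,0,0.102,0,0,0,0.2],
    [0,0,0.102,0,0,0,0.2],
    [0,0,0.102,0,0,0,0.2],
    [0,0,0,0,0,0,0.2],
  ],
)

```text
t: 7.52
tcp_pos: [0.4698, -0.3373, 0.1443]
tool_rot: [[0.037, 0.999, 0.001], [0.999, -0.037, -0.001], [-0.001, 0.001, -1.0]]
ft_force: [-0.2, 0.8, 0.2]
finger_gap: 0.343
grasp_force: 39.6
```

Request:
apply_moves(
  plan=[
    [0,0,0,0.0359,0.015,0,0.2],
    [0,0,0,0.0359,0.015,0,0.2],
    [0,0,0,0.0359,0.015,0,0.2],
    [0,0,0,0.0359,0.015,0,0.2],
    [0,0,0,0.0359,0.015,0,0.2],
    [0,0,0,0.0359,0.015,0,0.2],
    [0,0,0,0.0359,0.015,0,0.2],
    [0,0,0,0.0359,0.015,0,0.2],
    [0,0,0,0.0359,0.015,0,0.2],
    [0,0,0,0.0359,0.015,0,0.2],
  ],
)

```text
t: 8.35
tcp_pos: [0.6316, 0.0187, 0.1439]
tool_rot: [[0.028, 1.0, 0.001], [1.0, -0.028, -0.0], [-0.0, 0.001, -1.0]]
ft_force: [-0.1, -0.5, -1.2]
finger_gap: 0.342
grasp_force: 39.7
```

Request:
apply_moves(
  plan=[
    [0,0,0,0,0,0,0.2],
    [0,0,0,0,0,0,0.2],
  ],
)

```text
t: 8.52
tcp_pos: [0.6314, 0.0186, 0.1435]
tool_rot: [[0.026, 1.0, 0.0], [1.0, -0.026, -0.0], [-0.0, 0.0, -1.0]]
ft_force: [-0.5, -0.6, -0.2]
finger_gap: 0.342
grasp_force: 39.8
```

```bash
python3 - <<'E'
from h import *
r,p,R=shot("wrist","w4"); d={}
for c in ("wrist","top"):
    d[c]=tips(c,list(J)+["blank_centre","knob"])
pts=[(n,x) for c in d for n,x in d[c].items() if n in J]
fitjig(pts)
E
```

```text
t 8.52 p [0.6314 0.0186 0.1435] yaw_y -1.48 tilt [ 0. -0. -1.] F [-0.5 -0.6 -0.2] gap 0.342 grip 39.8
wrist stop_face [0.6443 0.1093 0.0367] 0.79
wrist catch_nominal [0.5171 0.0631 0.0457] 0.24
wrist gate_hinge [0.6037 0.145  0.0389] 0.58
wrist blank_centre [0.6291 0.0221 0.15  ] 0.91
wrist knob [0.4697 0.0029 0.0891] 0.95
top nest [0.6442 0.0299 0.0318] 0.83
top stop_face [0.6438 0.1083 0.0305] 0.73
top catch_nominal [ 0.5791 -0.1026  0.05  ] 0.72
top gate_hinge [0.5985 0.1431 0.038 ] 0.85
top jig [ 0.6347  0.0231 -0.0052] 0.73
top blank_centre [0.6452 0.109  0.0287] 0.35
top knob [0.4683 0.0028 0.0855] 0.41
jig o [0.6405 0.0241] yaw -2.11 res mm [[0.6, 0.2], [2.8, 1.3], [3.5, 0.8], [0.1, -0.8], [1.3, 0.0], [-2.4, -0.6], [-5.8, -1.0]]
```

View pics/w4.png

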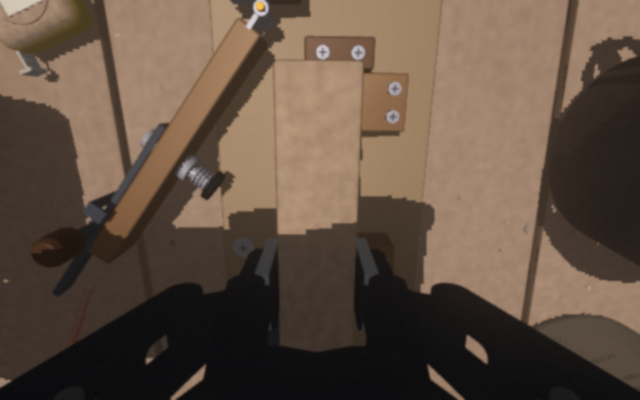

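The picture shows the held blank along the tool's x axis (columns 275–362, far end at row 60). The end stop's top spans columns 305–374, rows 37–68, the fence block is at (385,100), and the gate is clear on the left. I get the jig's centre line from the stop top and the base edges.

```bash
python3 - <<'E'
from h import *
o,p,R=st(); r=viewer.read_camera("wrist"); K,H=r["intrinsics"],r["hand_eye"]
p=np.array([.6314,.0186,.1435]); q=lambda px,z: proj(px,z,K,H,p,R).round(4)
for n,px,z in [("stopL",(305,50),.048),("stopR",(374,50),.048),("stop face row62",(370,62),.048),("row68",(370,68),.048),("fence R",(408,100),.05),("fence bl",(362,131),.05),("baseL",(214,100),.018),("baseR",(436,100),.018),("blank end top",(318,60),p[2]+.027),("blank L",(274,62),p[2]+.027),("blank R",(363,62),p[2]+.027)]: print(n,q(px,z))
E
```

```text
t 9.27 p [0.6311 0.0167 0.1433] yaw_y -1.83 tilt [ 0. -0. -1.] F [ 0.3  0.7 -0. ] gap 0.342 grip 39.8
stopL [0.6259 0.1188 0.048 ]
stopR [0.6706 0.1173 0.048 ]
stop face row62 [0.6681 0.1101 0.048 ]
row68 [0.6681 0.1064 0.048 ]
fence R [0.6934 0.0854 0.05  ]
fence bl [0.6628 0.066  0.05  ]
baseL [0.5547 0.0904 0.018 ]
baseR [0.7229 0.085  0.018 ]
blank end top [0.633  0.0973 0.1705]
blank L [0.619  0.0971 0.1705]
blank R [0.6473 0.0962 0.1705]
```

Request:
apply_moves(
  plan=[
    [0,0,0,0,0,0.03,0.2],
    [0,0,0,0,0,0.035,0.2],
    [0,0,0,0,0,0.03,0.2],
    [0,0,0,0,0,0.016,0.2],
    [0,0,0,0,0,0.005,0.2],
    [0,0,0,0,0,0,0.2],
    [0,0,0,0,0,0.002,0.2],
    [0,0,0,0,0,0,0.2],
  ],
)

```text
t: 9.98
tcp_pos: [0.6319, 0.0168, 0.0266]
tool_rot: [[0.032, 0.999, 0.002], [0.999, -0.032, -0.0], [-0.0, 0.002, -1.0]]
ft_force: [0.1, -0.6, -1.1]
finger_gap: 0.341
grasp_force: 39.8
```

Request:
apply_moves(
  plan=[
    [0,0,0,0,0,0.001,0.2],
    [0,0,0,0,0,0,0.2],
    [0,0,0,0,0,0,0.2],
  ],
)

```text
t: 10.23
tcp_pos: [0.6314, 0.0167, 0.025]
tool_rot: [[0.032, 0.999, 0.001], [0.999, -0.032, -0.0], [-0.0, 0.001, -1.0]]
ft_force: [0.2, 0.4, -1.2]
finger_gap: 0.34
grasp_force: 39.8
```

Request:
apply_moves(
  plan=[
    [0,0,0,0,0,0.001,0.2],
    [0,0,0,0,0,0,0.2],
    [0,0,0,0,0,0.001,0.2],
    [0,0,0,0,0,0,0.2],
    [0,0,0,0,0,0,0.2],
  ],
)

```text
t: 10.65
tcp_pos: [0.6312, 0.0168, 0.0232]
tool_rot: [[0.032, 0.999, 0.0], [0.999, -0.032, -0.0], [-0.0, 0.0, -1.0]]
ft_force: [-3.7, 0.4, 8.1]
finger_gap: 0.347
grasp_force: 40.9
```

Request:
apply_moves(
  plan=[
    [0,0,0,0,0.002,-0.0005,0.2],
    [0,0,0,0,0.002,0,0.2],
    [0,0,0,0,0.001,0,0.2],
    [0,0,0,0,0,0,0.2],
    [0,0,0,0,0,0,0.2],
  ],
)

```text
t: 11.07
tcp_pos: [0.636, 0.0166, 0.0232]
tool_rot: [[0.032, 0.999, -0.001], [0.999, -0.032, -0.0], [-0.0, -0.001, -1.0]]
ft_force: [-4.3, 0.1, 6.6]
finger_gap: 0.344
grasp_force: 40.8
```

Request:
apply_moves(
  plan=[
    [0,0,0,0,0.001,0,0.2],
    [0,0,0,0,0,0,0.2],
    [0,0,0,0,0,0,0.2],
  ],
)

```text
t: 11.32
tcp_pos: [0.6368, 0.0166, 0.0232]
tool_rot: [[0.032, 0.999, -0.001], [0.999, -0.032, -0.0], [-0.0, -0.001, -1.0]]
ft_force: [-5.2, 0.6, 8.5]
finger_gap: 0.345
grasp_force: 40.9
```

Request:
apply_moves(
  plan=[
    [0,0,0,0,0.001,0,0.2],
    [0,0,0,0,0,0,0.2],
    [0,0,0,0,0,0,0.2],
  ],
)

```text
t: 11.57
tcp_pos: [0.6379, 0.0166, 0.0231]
tool_rot: [[0.032, 0.999, -0.001], [0.999, -0.032, -0.0], [-0.0, -0.001, -1.0]]
ft_force: [-5.3, 0.4, 7.9]
finger_gap: 0.345
grasp_force: 40.9
```

Request:
apply_moves(
  plan=[
    [0,0,0,0,0.001,0,0.2],
    [0,0,0,0,0,0,0.2],
    [0,0,0,0,0,0,0.2],
  ],
)

```text
t: 11.82
tcp_pos: [0.6389, 0.0165, 0.0232]
tool_rot: [[0.032, 0.999, -0.001], [0.999, -0.032, -0.0], [-0.0, -0.001, -1.0]]
ft_force: [-5.9, 0.1, 7.2]
finger_gap: 0.339
grasp_force: 40.8
```

Request:
apply_moves(
  plan=[
    [0,0,0,0,0.001,-0.0005,0.2],
    [0,0,0,0,0,0,0.2],
    [0,0,0,0,0,0,0.2],
  ],
)

```text
t: 12.07
tcp_pos: [0.6399, 0.0165, 0.0232]
tool_rot: [[0.032, 0.999, -0.001], [0.999, -0.032, 0.0], [0.0, -0.001, -1.0]]
ft_force: [-3.5, 0.8, 2.7]
finger_gap: 0.345
grasp_force: 40.8
```

Request:
apply_moves(
  plan=[
    [0,0,0,0,0.001,0,0.2],
    [0,0,0,0,0,0,0.2],
    [0,0,0,0,0,0,0.2],
  ],
)

```text
t: 12.32
tcp_pos: [0.64, 0.0165, 0.0232]
tool_rot: [[0.032, 0.999, -0.003], [0.999, -0.032, 0.0], [0.0, -0.003, -1.0]]
ft_force: [-9.5, -0.2, 7.5]
finger_gap: 0.34
grasp_force: 41.4
```

Request:
apply_moves(
  plan=[
    [0,0,0,0,0.001,0,0.2],
    [0,0,0,0,0,0,0.2],
    [0,0,0,0,0,0,0.2],
  ],
)

```text
t: 12.57
tcp_pos: [0.64, 0.0165, 0.0232]
tool_rot: [[0.032, 0.999, -0.005], [0.999, -0.032, 0.0], [-0.0, -0.005, -1.0]]
ft_force: [-15.2, -0.1, 12.5]
finger_gap: 0.344
grasp_force: 42.0
```

Request:
apply_moves(
  plan=[
    [0,0,0,0.003,-0.002,-0.0003,0.2],
    [0,0,0,0.003,0,0,0.2],
    [0,0,0,0.002,0,0,0.2],
    [0,0,0,0,0,0,0.2],
    [0,0,0,0,0,0,0.2],
  ],
)

```text
t: 12.98
tcp_pos: [0.6403, 0.0248, 0.0233]
tool_rot: [[0.032, 0.999, -0.0], [0.999, -0.032, 0.0], [0.0, -0.0, -1.0]]
ft_force: [-1.2, 1.6, -0.1]
finger_gap: 0.34
grasp_force: 40.4
```

Request:
apply_moves(
  plan=[
    [0,0,0,0.001,0,0,0.2],
    [0,0,0,0,0,0,0.2],
    [0,0,0,0.001,0,0,0.2],
    [0,0,0,0,0,0,0.2],
  ],
)

```text
t: 13.32
tcp_pos: [0.6404, 0.0264, 0.0235]
tool_rot: [[0.032, 0.999, -0.0], [0.999, -0.032, -0.0], [-0.0, -0.0, -1.0]]
ft_force: [-1.6, -0.4, -1.3]
finger_gap: 0.342
grasp_force: 40.3
```

Request:
apply_moves(
  plan=[
    [0,0,0,0.001,0,0,0.2],
    [0,0,0,0,0,0,0.2],
    [0,0,0,0,0,0,0.2],
  ],
)

```text
t: 13.57
tcp_pos: [0.6404, 0.0275, 0.0236]
tool_rot: [[0.032, 0.999, -0.0], [0.999, -0.032, 0.0], [0.0, -0.0, -1.0]]
ft_force: [-2.2, -1.9, -2.0]
finger_gap: 0.341
grasp_force: 40.3
```

Request:
apply_moves(
  plan=[
    [0,0,0,0.001,0,0,0.2],
    [0,0,0,0,0,0,0.2],
    [0,0,0,0,0,0,0.2],
  ],
)

```text
t: 13.82
tcp_pos: [0.6404, 0.0279, 0.0236]
tool_rot: [[0.032, 0.999, -0.0], [0.999, -0.032, -0.001], [-0.001, -0.0, -1.0]]
ft_force: [-2.8, -5.4, -1.3]
finger_gap: 0.343
grasp_force: 40.3
```

Request:
apply_moves(
  plan=[
    [0,0,0,0.001,0.0005,0.0006,0.2],
    [0,0,0,0,0,0,0.2],
    [0,0,0,0,0,0,0.2],
  ],
)

```text
t: 14.07
tcp_pos: [0.6404, 0.0279, 0.0235]
tool_rot: [[0.032, 0.999, -0.002], [0.999, -0.032, -0.002], [-0.002, -0.002, -1.0]]
ft_force: [-9.3, -11.4, 7.3]
finger_gap: 0.346
grasp_force: 41.4
```

Request:
apply_moves(
  plan=[
    [0,0,0,0.0005,0.0005,0,0.2],
    [0,0,0,0,0,0,0.2],
    [0,0,0,0,0,0,0.2],
  ],
)

```text
t: 14.32
tcp_pos: [0.6404, 0.0279, 0.0235]
tool_rot: [[0.032, 0.999, -0.003], [0.999, -0.032, -0.002], [-0.003, -0.003, -1.0]]
ft_force: [-12.2, -15.7, 10.5]
finger_gap: 0.342
grasp_force: 41.7
```

The blank is seated: it stopped firmly against both the fence and the end stop, with its centre at (.6404, .0279). I relax, let go and lift clear.

Request:
apply_moves(
  plan=[
    [0,0,0,-0.0015,-0.0015,-0.0003,0.2],
    [0,0,0,0,0,0,0.2],
    [0,0,0,0,0,0,0.45],
    [0,0,0,0,0,0,0.6],
    [0,0,0,0,0,0,0.6],
    [0,0,0,0,0,-0.004,0.6],
    [0,0,0,0,0,-0.02,0.6],
    [0,0,0,0,0,-0.036,0.6],
    [0,0,0,0,0,-0.036,0.6],
    [0,0,0,0,0,-0.036,0.6],
  ],
)

```text
t: 15.15
tcp_pos: [0.6398, 0.0287, 0.157]
tool_rot: [[0.032, 0.999, -0.0], [0.999, -0.032, 0.0], [0.0, -0.0, -1.0]]
ft_force: [0.6, 0.1, -0.4]
finger_gap: 0.602
grasp_force: 0.0
```

```bash
python3 - <<'E'
from h import *
r,p,R=shot("wrist","w5"); d={}
for c in ("wrist","top","scene"): tips(c,["blank_centre","knob","bar_pivot","nest"])
print(np.round(robot.get_obs()["joints"],1))
hg=np.array([.6000,.1422])
for th in [.754]:
    k=np.r_[hg+.1905*np.array([-np.sin(th),-np.cos(th)]),.089]; print("knob",k,"tool shift",(R.T@(k-p)).round(4))
E
```

```text
t 15.15 p [0.6398 0.0287 0.157 ] yaw_y -1.82 tilt [-0.  0. -1.] F [ 0.6  0.1 -0.4] gap 0.602 grip 0.0
wrist blank_centre [0.6356 0.0334 0.0314] 0.97
wrist knob [0.4721 0.0045 0.0894] 0.98
top blank_centre [0.6452 0.109  0.0287] 0.35
top knob [0.4683 0.0028 0.0855] 0.41
top bar_pivot [0.5214 0.0642 0.0431] 0.78
top nest [0.6442 0.0299 0.0318] 0.83
scene blank_centre [ 0.4668 -0.3365  0.0166] 0.85
scene knob [0.4725 0.0063 0.0893] 0.73
scene bar_pivot [0.5202 0.0603 0.0387] 0.88
scene nest [0.6388 0.0249 0.0311] 0.85
[-1.6 34.  84.2  0.  61.8  0.2]
knob [0.46959131 0.00333379 0.089     ] tool shift [-0.0308 -0.1693  0.0681]
```

View pics/w5.png

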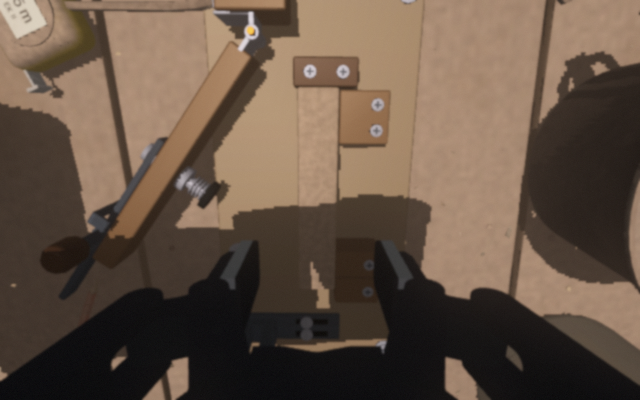

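The blank lies snug against the end stop (face near row 86) and both fence blocks. The knob's top is at about (65,253). I move over the knob and turn to the gate's angle.

Request:
apply_moves(
  plan=[
    [0,0,0,-0.0062,-0.034,0,0.8],
    [0,0,0,-0.0062,-0.034,0,0.8],
    [0,0,0,-0.0062,-0.034,0,0.8],
    [0,0,0,-0.0061,-0.034,0,0.8],
    [0,0,0,-0.0061,-0.033,0,0.8],
    [0,0,0.108,0,0,0,0.8],
    [0,0,0.108,0,0,0,0.8],
    [0,0,0.108,0,0,0,0.8],
    [0,0,0.108,0,0,0,0.8],
    [0,0,0.108,0,0,0,0.8],
  ],
)

```text
t: 16.63
tcp_pos: [0.4701, 0.0031, 0.1553]
tool_rot: [[0.546, 0.838, 0.0], [0.838, -0.546, -0.0], [0.0, 0.0, -1.0]]
ft_force: [0.2, -0.3, -0.1]
finger_gap: 0.802
grasp_force: 0.0
```

Request:
apply_moves(
  plan=[
    [0,0,0.108,0,0,0,0.8],
    [0,0,0,0,0,0,0.8],
    [0,0,0,0,0,0,0.8],
  ],
)

```text
t: 16.88
tcp_pos: [0.4701, 0.0031, 0.1553]
tool_rot: [[0.626, 0.78, 0.0], [0.78, -0.626, -0.0], [-0.0, 0.0, -1.0]]
ft_force: [0.0, -0.1, 1.1]
finger_gap: 0.798
grasp_force: 0.0
```

```bash
python3 - <<'E'
from h import *
r,p,R=shot("wrist","w6"); d=tips("wrist",["knob","bar_pivot","gate_hinge"])
for k in (d.get("knob"),np.array([.4696,.0033,.089])): print("tool shift",(R.T@(k-p)).round(4))
E
```

```text
t 16.88 p [0.4701 0.0031 0.1553] yaw_y -38.77 tilt [ 0. -0. -1.] F [ 0.  -0.1  1.1] gap 0.798 grip 0.0
wrist knob [0.4721 0.0064 0.0877] 0.6
wrist bar_pivot [0.5199 0.066  0.0462] 0.78
wrist gate_hinge [ 0.5776 -0.101   0.0491] 0.16
tool shift [ 0.0038 -0.0005  0.0676]
tool shift [-0.0001 -0.0005  0.0663]
```

View pics/w6.png

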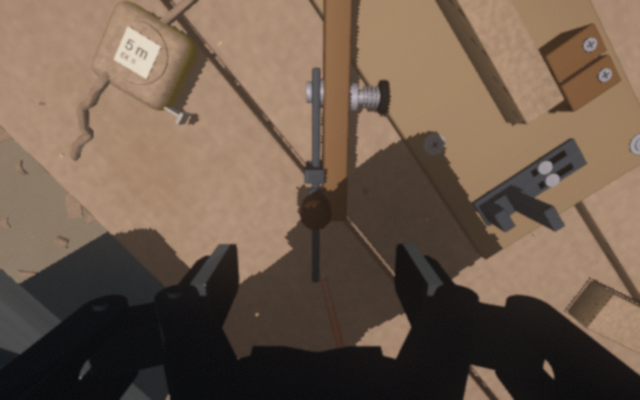

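The gate and the bar run straight up the picture at columns 316–340, with the knob at (316,210) between the fingers, so the angle fits. The knob lies about 3 mm toward the hinge. I go down and grip it.

Request:
apply_moves(
  newtons=30,
  plan=[
    [0,0,0,0.003,0,0.03,0.8],
    [0,0,0,0,0,0.03,0.8],
    [0,0,0,0,0,0.02,0.8],
    [0,0,0,0,0,0.005,0.5],
    [0,0,0,0,0,0,0.35],
    [0,0,0,0,0,0,0.1],
    [0,0,0,0,0,0,0.1],
    [0,0,0,0,0,0,0.1],
    [0,0,0,0,0,0,0.1],
    [0,0,0,0,0,0,0.1],
  ],
)

```text
t: 17.92
tcp_pos: [0.4727, 0.0053, 0.0715]
tool_rot: [[0.629, 0.778, 0.002], [0.778, -0.629, -0.0], [0.001, 0.002, -1.0]]
ft_force: [-0.7, -0.8, 7.2]
finger_gap: 0.217
grasp_force: 29.6
```

Request:
apply_moves(
  plan=[
    [0,-0.025,0,0.0007,0,-0.0019,0.1],
    [0,-0.025,0,0.0007,0,-0.0018,0.1],
    [0,-0.05,0,0.0015,0,-0.0037,0.1],
    [0,-0.05,0,0.0015,0,-0.0037,0.1],
    [0,-0.05,0,0.0015,0,-0.0037,0.1],
    [0,0,0,0,0,0,0.1],
    [0,0,0,0,0,0,0.1],
  ],
)

```text
t: 18.5
tcp_pos: [0.4765, 0.011, 0.0848]
tool_rot: [[0.616, 0.778, -0.124], [0.763, -0.628, -0.154], [-0.198, 0.0, -0.98]]
ft_force: [-0.4, -1.5, 1.6]
finger_gap: 0.224
grasp_force: 30.0
```

```bash
python3 - <<'E'
from h import *
shot("wrist","w7"); tips("wrist",["knob","bar_pivot"])
E
```

```text
t 18.50 p [0.4765 0.011  0.0848] yaw_y -38.90 tilt [-0.124 -0.154 -0.98 ] F [-0.4 -1.5  1.6] gap 0.224 grip 30.0
wrist knob [0.4776 0.0103 0.1027] 0.94
wrist bar_pivot [0.5175 0.0626 0.0492] 0.55
```

View pics/w7.png

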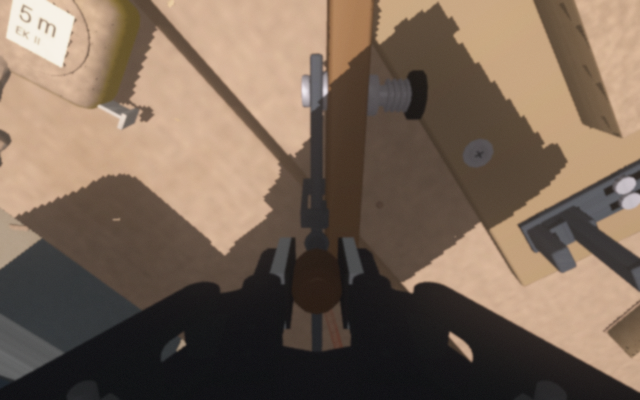

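The knob is held between the fingers at (316,280), with the bar lifted and running up at column 316. I swing the gate in along its arc, keeping the bar raised.

Request:
apply_moves(
  plan=[
    [-0.005,0,-0.0245,-0.0003,0.0046,0,0.1],
    [-0.0099,0,-0.049,-0.0005,0.0091,0.0001,0.1],
    [-0.0099,0,-0.049,-0.0005,0.0091,0.0001,0.1],
    [-0.0099,0,-0.049,-0.0005,0.0091,0.0001,0.1],
    [-0.0099,0,-0.049,-0.0005,0.0091,0.0001,0.1],
  ],
)

```text
t: 19.07
tcp_pos: [0.5093, -0.0141, 0.0845]
tool_rot: [[0.429, 0.899, -0.086], [0.881, -0.438, -0.177], [-0.197, 0.0, -0.98]]
ft_force: [0.4, 2.9, -2.5]
finger_gap: 0.224
grasp_force: 29.8
```

Request:
apply_moves(
  plan=[
    [-0.0099,0,-0.049,-0.0005,0.0091,0.0001,0.1],
    [-0.0099,0,-0.049,-0.0005,0.0091,0.0001,0.1],
    [-0.0099,0,-0.049,-0.0005,0.0091,0.0001,0.1],
    [-0.0099,0,-0.049,-0.0005,0.0091,0.0001,0.1],
    [-0.005,0,-0.0245,-0.0003,0.0046,0,0.1],
    [0,0,0,0,0,0,0.1],
    [0,0,0,0,0,0,0.1],
  ],
)

```text
t: 19.65
tcp_pos: [0.5463, -0.0305, 0.0844]
tool_rot: [[0.225, 0.973, -0.045], [0.954, -0.23, -0.192], [-0.197, 0.0, -0.98]]
ft_force: [1.6, 3.6, -3.6]
finger_gap: 0.223
grasp_force: 29.7
```

```bash
python3 - <<'E'
from h import *
o,p,R=st(); print("F tool",(R.T@np.array(o["ft_force"])).round(1))
g=np.arctan2(R[0,1]*-0-R[1,1],R[0,1])-np.radians(1.83); print("gate from tool yaw",g.round(4))
hg=np.array([.6000,.1422]); v=p[:2]-hg; r=np.hypot(*v); th=np.arctan2(-v[0],-v[1]); print("r",r.round(4),"gate from pos",(th-np.arctan2(14,r*1e3)-np.radians(1.83)).round(4))
print(tips("wrist",["knob","catch_nominal","blank_centre"]))
E
```

```text
t 19.65 p [ 0.5463 -0.0305  0.0844] yaw_y -13.27 tilt [-0.045 -0.192 -0.98 ] F [ 1.6  3.6 -3.6] gap 0.223 grip 29.7
F tool [4.5 0.7 2.8]
gate from tool yaw 0.1997
r 0.1809 gate from pos 0.1924
wrist knob [0.4776 0.0103 0.1027] 0.94
wrist catch_nominal [ 0.5762 -0.102   0.0475] 0.92
{'knob': array([0.4776, 0.0103, 0.1027]), 'catch_nominal': array([ 0.5762, -0.102 ,  0.0475])}
```

Request:
apply_moves(
  plan=[
    [-0.005,0,-0.0245,0.0007,0.0046,0,0.1],
    [-0.0079,0,-0.0392,-0.0002,0.0073,0.0001,0.1],
    [-0.004,0,-0.0196,-0.0002,0.0037,0,0.1],
    [0,0,0,0,0,0,0.1],
    [0,0,0,0,0,0,0.1],
  ],
)

```text
t: 20.22
tcp_pos: [0.5619, -0.034, 0.0848]
tool_rot: [[0.142, 0.989, -0.029], [0.97, -0.145, -0.197], [-0.199, 0.0, -0.98]]
ft_force: [-0.1, -5.2, 3.5]
finger_gap: 0.224
grasp_force: 30.2
```

Request:
apply_moves(
  plan=[
    [-0.002,0,-0.0098,-0.0001,0.0018,0,0.1],
    [-0.002,0,-0.0098,-0.0001,0.0018,0,0.1],
    [0,0,0,0,0,0,0.1],
    [0,0,0,0,0,0,0.1],
  ],
)

```text
t: 20.55
tcp_pos: [0.5653, -0.0347, 0.0849]
tool_rot: [[0.122, 0.992, -0.025], [0.972, -0.125, -0.198], [-0.199, -0.0, -0.98]]
ft_force: [-1.3, -4.7, 4.5]
finger_gap: 0.221
grasp_force: 30.2
```

Request:
apply_moves(
  plan=[
    [-0.002,0,-0.0098,-0.0001,0.0018,0,0.1],
    [0,0,0,0,0,0,0.1],
    [0,0,0,0,0,0,0.1],
  ],
)

```text
t: 20.8
tcp_pos: [0.5669, -0.035, 0.0848]
tool_rot: [[0.112, 0.993, -0.023], [0.973, -0.115, -0.198], [-0.199, -0.001, -0.98]]
ft_force: [-2.2, -5.5, 5.4]
finger_gap: 0.22
grasp_force: 30.3
```

```bash
cat >> h.py <<'E'
def gate():
    o,p,R=st(); print("F tool",(R.T@np.array(o["ft_force"])).round(1))
    g=np.arctan2(-R[1,1],R[0,1])-np.radians(1.83)
    hg=np.array([.6000,.1422]); v=p[:2]-hg; r=np.hypot(*v); th=np.arctan2(-v[0],-v[1]); print("r",r.round(4),"gate yaw %.4f pos %.4f"%(g,th-np.arcsin(.014/r)-np.radians(1.83)),"bar tilt %.3f"%np.arcsin(-R[2,0]))
E
python3 -c "
from h import *
gate()"
```

```text
t 20.80 p [ 0.5669 -0.035   0.0848] yaw_y -6.59 tilt [-0.023 -0.198 -0.98 ] F [-2.2 -5.5  5.4] gap 0.220 grip 30.3
F tool [-6.7 -1.5 -4.2]
r 0.1803 gate yaw 0.0831 pos 0.0752 bar tilt 0.201
```

Request:
apply_moves(
  plan=[
    [-0.002,0,-0.0098,-0.0005,0.0018,-0.0002,0.1],
    [0,0,0,0,0,0,0.1],
    [0,0,0,0,0,0,0.1],
  ],
)

```text
t: 21.05
tcp_pos: [0.5685, -0.0354, 0.0848]
tool_rot: [[0.103, 0.994, -0.022], [0.975, -0.105, -0.198], [-0.199, -0.001, -0.98]]
ft_force: [-3.9, -4.8, 4.1]
finger_gap: 0.218
grasp_force: 30.2
```

Request:
apply_moves(
  plan=[
    [-0.002,0,-0.0098,-0.0001,0.0018,0,0.1],
    [0,0,0,0,0,0,0.1],
    [0,0,0,0,0,0,0.1],
  ],
)

```text
t: 21.3
tcp_pos: [0.5701, -0.0357, 0.0848]
tool_rot: [[0.093, 0.995, -0.02], [0.976, -0.095, -0.198], [-0.199, -0.001, -0.98]]
ft_force: [-3.7, -4.3, 4.9]
finger_gap: 0.22
grasp_force: 30.2
```

Request:
apply_moves(
  plan=[
    [-0.002,0,-0.0098,-0.0001,0.0018,0,0.1],
    [0,0,0,0,0,0,0.1],
    [0,0,0,0,0,0,0.1],
  ],
)

```text
t: 21.55
tcp_pos: [0.5717, -0.036, 0.0848]
tool_rot: [[0.083, 0.996, -0.019], [0.976, -0.085, -0.198], [-0.199, -0.002, -0.98]]
ft_force: [-4.5, -4.5, 4.0]
finger_gap: 0.224
grasp_force: 30.2
```

```bash
python3 -c "
from h import *
gate()"
```

```text
t 21.55 p [ 0.5717 -0.036   0.0848] yaw_y -4.90 tilt [-0.019 -0.198 -0.98 ] F [-4.5 -4.5  4. ] gap 0.224 grip 30.2
F tool [-5.6 -4.1 -3. ]
r 0.1804 gate yaw 0.0535 pos 0.0479 bar tilt 0.200
```

Request:
apply_moves(
  plan=[
    [-0.0016,0,-0.0078,-0.0003,0.0015,-0.0001,0.1],
    [0,0,0,0,0,0,0.1],
    [0,0,0,0,0,0,0.1],
  ],
)

```text
t: 21.8
tcp_pos: [0.5729, -0.0362, 0.0847]
tool_rot: [[0.075, 0.997, -0.018], [0.977, -0.077, -0.198], [-0.199, -0.002, -0.98]]
ft_force: [-6.0, -3.7, 4.0]
finger_gap: 0.222
grasp_force: 30.2
```

Request:
apply_moves(
  plan=[
    [-0.0016,0,-0.0078,-0.0001,0.0015,0,0.1],
    [0,0,0,0,0,0,0.1],
    [0,0,0,0,0,0,0.1],
  ],
)

```text
t: 22.05
tcp_pos: [0.5742, -0.0365, 0.0847]
tool_rot: [[0.068, 0.998, -0.017], [0.978, -0.07, -0.198], [-0.199, -0.003, -0.98]]
ft_force: [-7.3, -2.2, 4.2]
finger_gap: 0.222
grasp_force: 30.2
```

```bash
python3 -c "
from h import *
gate()"
```

```text
t 22.05 p [ 0.5742 -0.0365  0.0847] yaw_y -4.00 tilt [-0.017 -0.198 -0.98 ] F [-7.3 -2.2  4.2] gap 0.222 grip 30.2
F tool [-3.4 -7.1 -3.5]
r 0.1805 gate yaw 0.0378 pos 0.0337 bar tilt 0.200
```

Request:
apply_moves(
  plan=[
    [-0.0012,0,-0.0059,-0.0001,0.0011,0,0.1],
    [0,0,0,0,0,0,0.1],
    [0,0,0,0,0,0,0.1],
  ],
)

```text
t: 22.3
tcp_pos: [0.5751, -0.0366, 0.0847]
tool_rot: [[0.062, 0.998, -0.016], [0.978, -0.064, -0.198], [-0.199, -0.003, -0.98]]
ft_force: [-7.4, -2.9, 4.3]
finger_gap: 0.226
grasp_force: 30.3
```

Request:
apply_moves(
  plan=[
    [-0.0012,0,-0.0059,-0.0001,0.0011,0,0.1],
    [0,0,0,0,0,0,0.1],
    [0,0,0,0,0,0,0.1],
  ],
)

```text
t: 22.55
tcp_pos: [0.5761, -0.0368, 0.0846]
tool_rot: [[0.056, 0.998, -0.015], [0.978, -0.058, -0.198], [-0.199, -0.003, -0.98]]
ft_force: [-7.2, -2.8, 3.2]
finger_gap: 0.216
grasp_force: 30.3
```

```bash
python3 -c "
from h import *
gate()
for c in ('wrist','top','scene'): tips(c,['catch_nominal'])"
```

```text
t 22.55 p [ 0.5761 -0.0368  0.0846] yaw_y -3.31 tilt [-0.015 -0.198 -0.98 ] F [-7.2 -2.8  3.2] gap 0.216 grip 30.3
F tool [-3.8 -7.  -2.5]
r 0.1806 gate yaw 0.0259 pos 0.0231 bar tilt 0.200
wrist catch_nominal [ 0.5762 -0.102   0.0475] 0.92
top catch_nominal [ 0.5791 -0.1026  0.05  ] 0.72
scene catch_nominal [ 0.5776 -0.1034  0.0527] 0.59
```

Request:
apply_moves(
  plan=[
    [-0.0012,0,-0.0059,-0.0001,0.0011,0,0.1],
    [0,0,0,0,0,0,0.1],
    [0,0,0,0,0,0,0.1],
  ],
)

```text
t: 22.95
tcp_pos: [0.577, -0.0369, 0.0846]
tool_rot: [[0.05, 0.999, -0.014], [0.979, -0.052, -0.198], [-0.199, -0.004, -0.98]]
ft_force: [-7.9, -2.6, 3.8]
finger_gap: 0.221
grasp_force: 30.3
```

Request:
apply_moves(
  plan=[
    [-0.0012,0,-0.0059,-0.0001,0.0011,0,0.1],
    [0,0,0,0,0,0,0.1],
    [0,0,0,0,0,0,0.1],
  ],
)

```text
t: 23.2
tcp_pos: [0.578, -0.0371, 0.0846]
tool_rot: [[0.044, 0.999, -0.013], [0.979, -0.046, -0.198], [-0.199, -0.004, -0.98]]
ft_force: [-8.6, -3.2, 4.4]
finger_gap: 0.219
grasp_force: 30.3
```

```bash
python3 -c "
from h import *
gate()"
```

```text
t 23.20 p [ 0.578  -0.0371  0.0846] yaw_y -2.63 tilt [-0.013 -0.198 -0.98 ] F [-8.6 -3.2  4.4] gap 0.219 grip 30.3
F tool [-4.4 -8.5 -3.6]
r 0.1806 gate yaw 0.0140 pos 0.0126 bar tilt 0.200
```

Request:
apply_moves(
  plan=[
    [-0.0012,0,-0.0059,-0.0001,0.0011,0,0.1],
    [0,0,0,0,0,0,0.1],
    [0,0,0,0,0,0,0.1],
  ],
)

```text
t: 23.45
tcp_pos: [0.5789, -0.0372, 0.0845]
tool_rot: [[0.038, 0.999, -0.012], [0.979, -0.04, -0.199], [-0.199, -0.005, -0.98]]
ft_force: [-9.6, -3.4, 4.4]
finger_gap: 0.223
grasp_force: 30.4
```

Request:
apply_moves(
  plan=[
    [-0.0012,0,-0.0059,-0.0001,0.0011,0,0.1],
    [0,0,0,0,0,0,0.1],
    [0,0,0,0,0,0,0.1],
  ],
)

```text
t: 23.7
tcp_pos: [0.5798, -0.0374, 0.0845]
tool_rot: [[0.033, 0.999, -0.012], [0.979, -0.034, -0.199], [-0.199, -0.005, -0.98]]
ft_force: [-11.5, -3.7, 4.1]
finger_gap: 0.224
grasp_force: 30.4
```

```bash
python3 -c "
from h import *
gate()"
```

```text
t 23.70 p [ 0.5798 -0.0374  0.0845] yaw_y -1.96 tilt [-0.012 -0.199 -0.98 ] F [-11.5  -3.7   4.1] gap 0.224 grip 30.4
F tool [ -4.8 -11.3  -3.2]
r 0.1807 gate yaw 0.0023 pos 0.0023 bar tilt 0.200
```

Request:
apply_moves(
  plan=[
    [-0.0012,0,-0.0059,-0.0001,0.0011,0,0.1],
    [0,0,0,0,0,0,0.1],
    [0,0,0,0,0,0,0.1],
  ],
)

```text
t: 23.95
tcp_pos: [0.5807, -0.0375, 0.0844]
tool_rot: [[0.027, 1.0, -0.011], [0.98, -0.028, -0.199], [-0.199, -0.006, -0.98]]
ft_force: [-11.8, -3.2, 5.0]
finger_gap: 0.225
grasp_force: 30.5
```

```bash
python3 -c "
from h import *
gate()"
```

```text
t 23.95 p [ 0.5807 -0.0375  0.0844] yaw_y -1.62 tilt [-0.011 -0.199 -0.98 ] F [-11.8  -3.2   5. ] gap 0.225 grip 30.5
F tool [ -4.4 -11.7  -4.1]
r 0.1808 gate yaw -0.0037 pos -0.0025 bar tilt 0.200
```

Request:
apply_moves(
  plan=[
    [-0.0012,0,-0.0059,-0.0001,0.0011,0,0.1],
    [0,0,0,0,0,0,0.1],
    [0,0,0,0,0,0,0.1],
  ],
)

```text
t: 24.2
tcp_pos: [0.5814, -0.0376, 0.0842]
tool_rot: [[0.02, 1.0, -0.011], [0.98, -0.022, -0.199], [-0.199, -0.007, -0.98]]
ft_force: [-12.3, -3.2, 4.8]
finger_gap: 0.226
grasp_force: 30.6
```

```bash
python3 -c "
from h import *
gate()"
```

```text
t 24.20 p [ 0.5814 -0.0376  0.0842] yaw_y -1.27 tilt [-0.011 -0.199 -0.98 ] F [-12.3  -3.2   4.8] gap 0.226 grip 30.6
F tool [ -4.3 -12.2  -3.9]
r 0.1808 gate yaw -0.0098 pos -0.0065 bar tilt 0.200
```

Request:
apply_moves(
  plan=[
    [-0.0012,0,-0.0059,-0.0001,0.0011,0,0.1],
    [0,0,0,0,0,0,0.1],
    [0,0,0,0,0,0,0.1],
  ],
)

```text
t: 24.45
tcp_pos: [0.5823, -0.0378, 0.0842]
tool_rot: [[0.014, 1.0, -0.01], [0.98, -0.016, -0.199], [-0.199, -0.007, -0.98]]
ft_force: [-13.4, -3.4, 3.6]
finger_gap: 0.225
grasp_force: 30.6
```

```bash
python3 -c "
from h import *
gate(); print(robot.get_obs()['torque'])"
```

```text
t 24.45 p [ 0.5823 -0.0378  0.0842] yaw_y -0.92 tilt [-0.01  -0.199 -0.98 ] F [-13.4  -3.4   3.6] gap 0.225 grip 30.6
F tool [ -4.2 -13.4  -2.7]
r 0.1808 gate yaw -0.0158 pos -0.0115 bar tilt 0.200
[-0.36327832  1.98369834 -0.48840149]
```

Request:
apply_moves(
  plan=[
    [-0.0012,0,-0.0059,-0.0001,0.0011,0,0.1],
    [0,0,0,0,0,0,0.1],
    [0,0,0,0,0,0,0.1],
  ],
)

```text
t: 24.7
tcp_pos: [0.5833, -0.0379, 0.0842]
tool_rot: [[0.009, 1.0, -0.009], [0.98, -0.01, -0.199], [-0.199, -0.007, -0.98]]
ft_force: [-14.6, -3.1, 4.6]
finger_gap: 0.223
grasp_force: 30.6
```

```bash
python3 -c "
from h import *
gate(); print(robot.get_obs()['torque'])"
```

```text
t 24.70 p [ 0.5833 -0.0379  0.0842] yaw_y -0.59 tilt [-0.009 -0.199 -0.98 ] F [-14.6  -3.1   4.6] gap 0.223 grip 30.6
F tool [ -4.1 -14.6  -3.7]
r 0.1809 gate yaw -0.0217 pos -0.0168 bar tilt 0.200
[-0.36699239  2.02617321 -0.51068763]
```

Request:
apply_moves(
  plan=[
    [-0.0012,0,-0.0059,-0.0001,0.0011,0,0.1],
    [0,0,0,0,0,0,0.1],
    [0,0,0,0,0,0,0.1],
  ],
)

```text
t: 24.95
tcp_pos: [0.5842, -0.0381, 0.0841]
tool_rot: [[0.003, 1.0, -0.009], [0.98, -0.004, -0.199], [-0.199, -0.008, -0.98]]
ft_force: [-15.5, -3.9, 4.4]
finger_gap: 0.225
grasp_force: 30.7
```

```bash
python3 -c "
from h import *
gate(); print(robot.get_obs()['torque'])"
```

```text
t 24.95 p [ 0.5842 -0.0381  0.0841] yaw_y -0.25 tilt [-0.009 -0.199 -0.98 ] F [-15.5  -3.9   4.4] gap 0.225 grip 30.7
F tool [ -4.7 -15.5  -3.4]
r 0.1809 gate yaw -0.0275 pos -0.0219 bar tilt 0.200
[-0.44835729  2.15601057 -0.55886651]
```

Request:
apply_moves(
  plan=[
    [-0.0012,0,-0.0059,-0.0001,0.0011,0,0.1],
    [0,0,0,0,0,0,0.1],
    [0,0,0,0,0,0,0.1],
  ],
)

```text
t: 25.2
tcp_pos: [0.5849, -0.0381, 0.084]
tool_rot: [[-0.003, 1.0, -0.008], [0.98, 0.002, -0.199], [-0.199, -0.009, -0.98]]
ft_force: [-17.5, -3.5, 5.3]
finger_gap: 0.219
grasp_force: 30.8
```

```bash
python3 -c "
from h import *
gate(); print(robot.get_obs()['torque'])"
```

```text
t 25.20 p [ 0.5849 -0.0381  0.084 ] yaw_y 0.09 tilt [-0.008 -0.199 -0.98 ] F [-17.5  -3.5   5.3] gap 0.219 grip 30.8
F tool [ -4.4 -17.5  -4.3]
r 0.181 gate yaw -0.0336 pos -0.0256 bar tilt 0.200
[-0.35803189  2.48512404 -0.61718642]
```

Request:
apply_moves(
  plan=[
    [-0.0008,0,-0.0039,-0.0001,0.0007,0,0.1],
    [0,0,0,0,0,0,0.1],
    [0,0,0,0,0,0,0.1],
  ],
)

```text
t: 25.45
tcp_pos: [0.5849, -0.0381, 0.0839]
tool_rot: [[-0.007, 1.0, -0.009], [0.98, 0.005, -0.199], [-0.199, -0.01, -0.98]]
ft_force: [-20.9, -3.2, 8.0]
finger_gap: 0.22
grasp_force: 31.2
```

```bash
python3 -c "
from h import *
gate(); print(robot.get_obs()['torque'])"
```

```text
t 25.45 p [ 0.5849 -0.0381  0.0839] yaw_y 0.30 tilt [-0.009 -0.199 -0.98 ] F [-20.9  -3.2   8. ] gap 0.220 grip 31.2
F tool [ -4.5 -21.   -7. ]
r 0.181 gate yaw -0.0372 pos -0.0259 bar tilt 0.200
[-0.39155276  2.99906912 -0.64790869]
```

The bar met the leg at TCP x .5849: the position stopped and the force jumped by 3.4 N. I back off by half the notch clearance and lower the bar gently.

Request:
apply_moves(
  plan=[
    [0.0032,0,0.0157,0.0003,-0.0029,0,0.1],
    [0,0,0,0,0,0,0.1],
    [0,0,0,0,0,0,0.1],
  ],
)

```text
t: 25.7
tcp_pos: [0.5833, -0.0378, 0.0842]
tool_rot: [[0.008, 1.0, -0.009], [0.98, -0.01, -0.199], [-0.199, -0.007, -0.98]]
ft_force: [-12.9, -2.8, 3.9]
finger_gap: 0.223
grasp_force: 30.6
```

Request:
apply_moves(
  plan=[
    [0,0.025,0,-0.0007,0,0.0019,0.1],
    [0,0.02,0,-0.0006,0,0.0015,0.1],
    [0,0,0,0,0,0,0.1],
    [0,0,0,0,0,0,0.1],
  ],
)

```text
t: 26.03
tcp_pos: [0.5834, -0.0398, 0.0809]
tool_rot: [[0.009, 1.0, -0.009], [0.988, -0.01, -0.154], [-0.154, -0.007, -0.988]]
ft_force: [-14.0, -2.8, 4.7]
finger_gap: 0.222
grasp_force: 30.6
```

```bash
python3 -c "
from h import *
gate(); print(robot.get_obs()['torque'])"
```

```text
t 26.03 p [ 0.5834 -0.0398  0.0809] yaw_y -0.58 tilt [-0.009 -0.154 -0.988] F [-14.   -2.8   4.7] gap 0.222 grip 30.6
F tool [ -3.6 -14.   -4.1]
r 0.1828 gate yaw -0.0218 pos -0.0174 bar tilt 0.155
[-0.12424438  1.90788126 -0.35341387]
```

Request:
apply_moves(
  plan=[
    [0,0.02,0,-0.0006,0,0.0015,0.1],
    [0,0,0,0,0,0,0.1],
    [0,0,0,0,0,0,0.1],
  ],
)

```text
t: 26.28
tcp_pos: [0.5834, -0.0406, 0.0796]
tool_rot: [[0.009, 1.0, -0.008], [0.991, -0.01, -0.134], [-0.134, -0.007, -0.991]]
ft_force: [-13.9, -3.1, 4.2]
finger_gap: 0.224
grasp_force: 30.6
```

Request:
apply_moves(
  plan=[
    [0,0.02,0,-0.0006,0,0.0015,0.1],
    [0,0,0,0,0,0,0.1],
    [0,0,0,0,0,0,0.1],
  ],
)

```text
t: 26.53
tcp_pos: [0.5834, -0.0414, 0.0781]
tool_rot: [[0.009, 1.0, -0.008], [0.993, -0.01, -0.114], [-0.114, -0.007, -0.993]]
ft_force: [-12.4, -2.7, 3.1]
finger_gap: 0.219
grasp_force: 30.6
```

```bash
python3 -c "
from h import *
gate(); print(robot.get_obs()['torque'])"
```

```text
t 26.53 p [ 0.5834 -0.0414  0.0781] yaw_y -0.56 tilt [-0.008 -0.114 -0.993] F [-12.4  -2.7   3.1] gap 0.219 grip 30.6
F tool [ -3.2 -12.4  -2.7]
r 0.1843 gate yaw -0.0221 pos -0.0176 bar tilt 0.114
[-0.21177527  1.88973378 -0.26347802]
```

The bar is below the striker's top with no rise in force, so it is in the notch. I keep lowering.

Request:
apply_moves(
  plan=[
    [0,0.02,0,-0.0006,0,0.0015,0.1],
    [0,0.02,0,-0.0006,0,0.0015,0.1],
    [0,0,0,0,0,0,0.1],
    [0,0,0,0,0,0,0.1],
  ],
)

```text
t: 26.87
tcp_pos: [0.5833, -0.0428, 0.0752]
tool_rot: [[0.009, 1.0, -0.008], [0.997, -0.01, -0.074], [-0.074, -0.007, -0.997]]
ft_force: [-14.1, -2.7, 3.3]
finger_gap: 0.226
grasp_force: 30.6
```

Request:
apply_moves(
  plan=[
    [0,0.02,0,-0.0006,0,0.0015,0.1],
    [0,0.02,0,-0.0006,0,0.0015,0.1],
    [0,0,0,0,0,0,0.1],
    [0,0,0,0,0,0,0.1],
  ],
)

```text
t: 27.2
tcp_pos: [0.5833, -0.0441, 0.0723]
tool_rot: [[0.009, 1.0, -0.007], [0.999, -0.009, -0.034], [-0.034, -0.007, -0.999]]
ft_force: [-14.0, -2.8, 2.0]
finger_gap: 0.223
grasp_force: 30.6
```

```bash
python3 -c "
from h import *
gate(); print(robot.get_obs()['torque'])"
```

```text
t 27.20 p [ 0.5833 -0.0441  0.0723] yaw_y -0.54 tilt [-0.007 -0.034 -0.999] F [-14.   -2.8   2. ] gap 0.223 grip 30.6
F tool [ -3.  -14.   -1.8]
r 0.187 gate yaw -0.0224 pos -0.0176 bar tilt 0.034
[-0.15303937  1.91303077  0.01652752]
```

Request:
apply_moves(
  plan=[
    [0,0.017,0,-0.0005,0,0.0013,0.1],
    [0,0,0,0,0,0,0.1],
    [0,0,0,0,0,0,0.1],
  ],
)

```text
t: 27.45
tcp_pos: [0.5837, -0.0443, 0.0715]
tool_rot: [[0.009, 1.0, -0.006], [1.0, -0.009, -0.017], [-0.017, -0.006, -1.0]]
ft_force: [-13.9, -0.5, 6.4]
finger_gap: 0.222
grasp_force: 31.0
```

Request:
apply_moves(
  plan=[
    [0,0.017,0,-0.0005,0,0.0013,0.1],
    [0,0,0,0,0,0,0.1],
    [0,0,0,0,0,0,0.1],
  ],
)

```text
t: 27.7
tcp_pos: [0.5844, -0.0443, 0.0713]
tool_rot: [[0.009, 1.0, -0.004], [1.0, -0.009, 0.001], [0.001, -0.004, -1.0]]
ft_force: [-14.2, 5.0, 15.7]
finger_gap: 0.223
grasp_force: 31.8
```

```bash
python3 -c "
from h import *
gate(); print(robot.get_obs()['torque'])"
```

```text
t 27.70 p [ 0.5844 -0.0443  0.0713] yaw_y -0.51 tilt [-0.004  0.001 -1.   ] F [-14.2   5.   15.7] gap 0.223 grip 31.8
F tool [  4.8 -14.3 -15.7]
r 0.1871 gate yaw -0.0230 pos -0.0234 bar tilt -0.001
[0.67234278 2.11899002 0.02610128]
```

Request:
apply_moves(
  plan=[
    [0,0,0,0,-0.001,-0.0008,0.1],
    [0,0,0,0,-0.001,0,0.1],
    [0,0,0,0,0,0,0.1],
    [0,0,0,0,0,0,0.1],
  ],
)

```text
t: 28.03
tcp_pos: [0.5825, -0.044, 0.0715]
tool_rot: [[0.009, 1.0, -0.004], [1.0, -0.009, 0.001], [0.001, -0.004, -1.0]]
ft_force: [-10.1, 6.1, 8.1]
finger_gap: 0.22
grasp_force: 30.9
```

Request:
apply_moves(
  plan=[
    [0,0,0,0,-0.001,0,0.1],
    [0,0,0,0,-0.001,0,0.1],
    [0,0,0,0,0,0,0.1],
    [0,0,0,0,0,0,0.1],
  ],
)

```text
t: 28.37
tcp_pos: [0.5815, -0.0439, 0.0716]
tool_rot: [[0.009, 1.0, -0.002], [1.0, -0.009, 0.001], [0.001, -0.002, -1.0]]
ft_force: [-3.7, 7.4, 4.1]
finger_gap: 0.227
grasp_force: 30.5
```

```bash
python3 -c "
from h import *
gate(); print(robot.get_obs()['torque'])"
```

```text
t 28.37 p [ 0.5815 -0.0439  0.0716] yaw_y -0.52 tilt [-0.002  0.001 -1.   ] F [-3.7  7.4  4.1] gap 0.227 grip 30.5
F tool [ 7.4 -3.8 -4. ]
r 0.1871 gate yaw -0.0228 pos -0.0078 bar tilt -0.001
[ 1.00951495  0.63191318 -0.14969069]
```

The gate stopped at about -0.008 rad and the striker now takes the load. I relax the last side force, let go and move up.

Request:
apply_moves(
  plan=[
    [0,0,0,0.0007,-0.0006,-0.0003,0.1],
    [0,0,0,0,0,0,0.1],
    [0,0,0,0,0,0,0.3],
    [0,0,0,0,0,0,0.5],
    [0,0,0,0,0,0,0.6],
    [0,0,0,0,0,0,0.6],
    [0,0,0,0,0,0,0.6],
  ],
)

```text
t: 28.95
tcp_pos: [0.5818, -0.0447, 0.0723]
tool_rot: [[0.009, 1.0, 0.0], [1.0, -0.009, -0.001], [-0.001, 0.0, -1.0]]
ft_force: [0.3, -0.4, -0.7]
finger_gap: 0.598
grasp_force: 0.0
```

Request:
apply_moves(
  plan=[
    [0,0,0,0,0,-0.01,0.6],
    [0,0,0,0,0,-0.025,0.6],
    [0,0,0,0,0,-0.03,0.6],
    [0,0,0,0,0,-0.03,0.6],
    [0,0,0,-0.02,0,-0.02,0.6],
    [0,0,0,-0.02,0,-0.02,0.6],
    [0,0,0,0,0,0,0.6],
    [0,0,0,0,0,0,0.6],
  ],
)

```text
t: 29.62
tcp_pos: [0.5816, -0.0852, 0.2087]
tool_rot: [[0.01, 1.0, 0.002], [1.0, -0.01, -0.001], [-0.001, 0.002, -1.0]]
ft_force: [-0.4, -0.2, -0.4]
finger_gap: 0.597
grasp_force: 0.0
```

```bash
python3 - <<'E'
from h import *
r,p,R=shot("wrist","w8"); d={}
a=viewer.read_camera("top"); b=viewer.read_camera("scene")
cv2.imwrite("pics/scene8.png",b["image"][:,:,::-1])
ps=np.radians(-1.83); Rj=np.array([[np.cos(ps),-np.sin(ps)],[np.sin(ps),np.cos(ps)]])
for c in ("wrist","top","scene"):
    for n in ["blank_centre","knob","bar_pivot","gate_hinge","pad_face"]:
        x=viewer.tip_of(c,n)[:1]
        if x: v=np.array(x[0]["xyz"]); print(c,n,"jig xyz mm",np.r_[Rj.T@(v[:2]-[.6402,.0229]),v[2]].round(4)*1e3,round(x[0]["score"],2))
E
```

```text
t 29.62 p [ 0.5816 -0.0852  0.2087] yaw_y -0.59 tilt [ 0.002 -0.001 -1.   ] F [-0.4 -0.2 -0.4] gap 0.597 grip 0.0
wrist blank_centre jig xyz mm [-2.   6.4 30.3] 0.74
wrist knob jig xyz mm [-53.9 -73.   89.7] 0.91
wrist bar_pivot jig xyz mm [-56.8   3.9  47. ] 0.76
wrist pad_face jig xyz mm [-14.8  -0.3  36. ] 0.68
top blank_centre jig xyz mm [-1.1  3.8 32.4] 0.88
top knob jig xyz mm [-54.1 -70.3  85. ] 0.54
top bar_pivot jig xyz mm [-56.3   8.1  39.1] 0.62
top gate_hinge jig xyz mm [-43.5 120.1  40.4] 0.77
top pad_face jig xyz mm [-17.7   5.8  36.8] 0.6
scene blank_centre jig xyz mm [-0.4  7.9 34.4] 0.7
scene knob jig xyz mm [-60.3 -75.7  86.5] 0.48
scene gate_hinge jig xyz mm [-44.3 117.6  37.3] 0.94
scene pad_face jig xyz mm [-57.    3.8  40. ] 0.48
```

```bash
python3 -c "
from station import robot
print(robot.close_job())"
```

```text
the job is handed in; nothing more can be done
None
```

The job is handed in at about 30 s: the blank lies in the nest against the end stop and both fence blocks, and the gate is shut at about -0.008 rad with the latch bar down in the catch; the closing camera detections agree, but no verdict came back.

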